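Face up the front row of a patisserie display

ROBOT

A 6-joint arm with a two-finger parallel gripper is mounted at the origin on the work surface. World frame = base frame: x ahead of the robot, y to its left, z up, the work surface at z = 0. Lengths are in m, angles in rad, forces in N, time in s.
With the tool pointing down it reaches from about 0.3 to 0.875 m from the base axis. Payload 6.4 kg.
Tool frame: the origin (TCP) lies midway between the tips of the shut fingers; the grasp point (between the pads) lies 19 mm behind it; z points along the fingers, y is the line along which they close (so a half turn about z gives the same grasp; the last joint's range is limited). The gripper opens to 85 mm and grips with 20 to 120 N. Pads are 22 mm wide; open, the fingers measure 114 mm over their backs; the gripper's body (76 mm by 85 mm) begins 54 mm behind the grasp point. The pads swing forward as they close: fully open they stand 13 mm farther back than shut.
Start: joints at [1.033, 0.181, 1.607, -0, 1.354, -0.206], TCP at [0.187, 0.544, 0.231] pointing down, gripper open.
Joint ranges: [-2.99, 2.99], [-0.89, 2.07], [0.3, 2.58], [-1.14, 4.28], [0, 2.63], [-3.12, 3.12]. Speed limits (rad/s): [2.57, 2.57, 3.01, 3.14, 3.14, 3.14].

INTERFACE

Orientations are given as a unit quaternion [w, x, y, z].
In Python, from bench import status, camera, ctrl gives the robot as it stands. The module is installed in compiled form; this text tells all that it offers.
- The arm moves only by the shell command python3 -m handwheel 'ROWS'. ROWS is JSON, a list that holds one entry, the list of rows, each a list of 7 numbers: the opening, from -1 (shut) to 1 (fully open), then the shift along the tool's x, y, z in cm, then the turn, a rotation vector about the tool's x, y, z in degrees. A call has 1 to 10 rows; each row is the pose to reach, as a shift and turn from the pose commanded when the call began, along the tool's axes at that moment; what a row does not reach only later rows make up. A row lasts 1/8 s, in which the tool goes at most 62.5 mm and 10.7 degrees, less where a joint would pass 70% of its speed; a pose out of reach is approached as far as the arm can. A call with a gripper value outside its range is refused whole. The fingers move at their own pace and stop on an object; the grip force is fixed at half the most. Time passes only in rows, so rows that repeat a pose let the fingers close. It gives the time, the measured TCP pose, the force, the opening and the grip force at its end, in the units of the state.
- status.get_obs(): the state, without advancing time (a new reading comes with each control period).
- camera(name): name is "scene" or "top" or "wrist"; returns a dict with "frame" (384x512x3 uint8, blue, green, red), "depth" (384x512 float32, m along the optical axis (not along the pixel's ray), 0 where there is no reading), "fx", "fy", "cx", "cy" (pixels), "extrinsics" (4x4, takes a point from camera to world coordinates); the wrist camera has in their place "hand_eye" (4x4, takes a point from camera to tool coordinates, whose origin is the TCP and whose axes are the flange's). Camera axes: x right, y down, z forward; pixel columns grow to the right and rows downward; lengths in m; the calibration is good to about 2 mm. A picture is of the moment at which its call begins: read the wrist's pose just before it.
- ctrl.hand_in(): hands the job in; it is judged then, once.
The state is a dict: "time_s": time; "q": joint angles; "dq": joint speeds; "joint_efforts": joint torques, N m; "eef_pos": TCP position; "eef_rot": TCP orientation; "wrist_force": force on the tool from outside, world axes, zero at the start; "torque": the same for the moment, N m; "opening": opening from 0.0 (shut) to 1.0 (fully open); "grasp_force": force on a finger pad.
Only numpy, scipy, OpenCV 4.12 (cv2) and the standard library are available. Lean on these libraries where they do the work, as an engineer would, in place of code of your own. Each camera call takes 0.05 s, during which the arm holds its last target. There are 200 camera calls.

TASK

Two desserts have been sold from the front row of the display. With your fingertips, gently push the square glass and the round pot that stand back from the rail forward along the deck until each stands against the front rail, in the middle of the gap beside the matching dessert and behind its price ticket, with the square glass's face flush to the rail. Slide them only: do not pinch, lift or tip them, and leave everything else on the deck where it is.

Things in the scene. Friction and masses are not known exactly. Their poses are not given: they have to be found in the camera images.
- glass_mid (a point): Square dessert glass to be pushed: upright straight-sided filled glass, 62 x 62 mm, 65 mm tall, about 0.24 kg, loose on the deck. The point is its centre, half-way up (32.5 mm above its foot); x and y are square to its side faces. It starts 165 to 205 mm behind the rail, up to 45 mm to either side of its gap and turned up to 23 degrees.
- pot_mid (a point): Round glass pudding pot to be pushed: straight wall 64 mm in diameter up to 50 mm above its foot, then a 57 mm diameter steel lid, 65 mm tall in all, about 0.22 kg, loose on the deck. The point is its centre, half-way up (32.5 mm above its foot). It starts like the square glass, behind its own gap.
- ticket_sq_place (a point): Middle of the gap for the square glass: the point on the deck surface at the foot of the rail's inner face, behind the square glasses' price ticket. x points across the rail, away from the robot, y along the rail to the left, z up. At its place the glass's centre is at x = -31 mm, y = 0, its face flush to the rail. The front square glass stands about 80 mm to the left, the bar cake 80 mm to the right.
- ticket_rd_place (a point): Middle of the gap for the round pot: the same kind of point, with the same axes, in line with the price ticket of the pots. At its place the pot's centre is 32 mm behind it at y = 0. The front pot stands about 80 mm to its left, the dome cake about 80 mm to its right.
- deck: Fixed display deck: white panel on a steel frame, 405 x 740 mm, with glass cheeks 50 mm high along its two ends, its surface 12 mm above the counter. Along its far edge runs the front rail, a rigid aluminium bar 18 mm deep, standing 22 mm above the deck; price tickets on it reach 52 mm above the deck. Origin on the counter below the middle of the rail's inner face, x away from the robot.
- glass_front: The other square glass, same size as the first, already in the front row at the rail. Leave alone. Origin under the middle of its foot.
- pot_front: The other round pot, same size, already in the front row. Leave alone. Origin under the middle of its foot.
- bar_cake: Chocolate bar cake on a gold card 80 x 56 mm (80 front to back), 37 mm high with a plaque to 55 mm, in the front row. Leave alone. Origin under its middle.
- dome_cake: Chocolate dome cake on a gold disc 60 mm in diameter, 57 mm high, in the front row. Leave alone. Origin under its middle.
- choux: Choux bun in a paper cup, 66 mm across, 60 mm high, at the left of the deck. Leave alone. Origin under its middle.
- pink_cake: Pink square cake on a 60 x 60 mm gold card, 55 mm high, at the right of the deck. Leave alone. Origin under its middle.
- glass: The body of the square glass to be pushed; same axes, origin under the middle of its foot.
- pot: The body of the pot to be pushed; origin under the middle of its foot.

How it is judged:
At the end, for the whole second after the job is handed in: The square glass and the round pot each stand upright and at rest on the deck, against the front rail (gap under 6 mm), within 15 mm sideways of the middle of their gap; the square glass's face is within 7 degrees of the rail; everything else on the deck has moved less than 15 mm (x of glass_mid in the frame of ticket_sq_place between -0.037 and -0.027 m and y of glass_mid in the frame of ticket_sq_place between -0.015 and 0.015 m and height (world z) of glass_mid between 0.0405 and 0.0525 m and angle between each of glass_mid, pot_mid's own z axis and vertical below 0.08 rad and linear speed of each of glass, pot below 0.01 m/s and angular speed of each of glass, pot below 0.1 rad/s and (angle between the x axis of glass_mid and the x axis of ticket_sq_place, either way round below 0.12 rad or angle between the x axis of glass_mid and the y axis of ticket_sq_place, either way round below 0.12 rad) and x of pot_mid in the frame of ticket_rd_place between -0.038 and -0.028 m and y of pot_mid in the frame of ticket_rd_place between -0.015 and 0.015 m and height (world z) of pot_mid between 0.0405 and 0.0525 m and distance of each of glass_front, pot_front, bar_cake, dome_cake, choux, pink_cake from where it was at the start of the episode below 0.015 m); the robot touches nothing.
It fails at once if the square glass or the pot is lifted off the deck (more than 8 mm) (height (world z) of any of glass_mid, pot_mid above 0.0525 m).
It fails at once if the square glass or the pot is tipped by more than 12 degrees (angle between any of glass_mid, pot_mid's own z axis and vertical above 0.21 rad).
It fails at once if the square glass or the pot is pinched or pushed hard (more than 30 N from the fingers) (contact force between any of glass, pot and the fingers above 30 N).
It fails at once if another thing on the deck is shifted by more than 15 mm (distance of any of glass_front, pot_front, bar_cake, dome_cake, choux, pink_cake from where it was at the start of the episode above 0.015 m).
It also fails if it takes over 67 s, if anything falls off the work surface, if the arm or the gripper's body presses on something with over 40 N, if the wrist force passes 120 N, or if a joint passes its speed limit or range.

## Working session

There is one attempt and no reset: what is moved stays moved. The work goes in short steps, Python scripts to look and compute and a shell command to move; the robot and the scene stay as the last step left them, time stands still between calls to the robot, and variables do not carry over. Pictures are saved under pics/ and viewed, at most 10 in all, crops included, and the job is handed in when it is done.

```bash
mkdir -p pics; cat > h.py <<'E'
import numpy as np, cv2
from bench import status, camera, ctrl
def cloud(c):
    d=c["depth"]; v,u=np.indices(d.shape)
    P=np.stack([(u-c["cx"])/c["fx"]*d,(v-c["cy"])/c["fy"]*d,d],-1)
    E=np.array(c["extrinsics"]); return P@E[:3,:3].T+E[:3,3]
E
python3 - <<'E'
from h import *
o=status.get_obs(); print(o["time_s"],o["eef_pos"],o["eef_rot"],o["opening"])
for n in("top","scene"):
    c=camera(n); cv2.imwrite(f"pics/{n}0.png",c["frame"]); np.savez(f"{n}0.npz",**c); print(n,np.round(c["extrinsics"],3).tolist(),c["fx"])
    P=cloud(c); 
    print([ (k,P[192,k].round(3).tolist()) for k in (50,150,256,350,450)])
E
```

```text
0.0 [0.18696974 0.54316278 0.23039925] [-3.21853475e-04  1.65114068e-01  9.86274094e-01 -8.07496026e-04] 0.9992098290833437
top [[-0.011, -0.996, 0.085, 0.509], [-1.0, 0.011, -0.002, 0.013], [0.001, -0.085, -0.996, 1.182], [0.0, 0.0, 0.0, 1.0]] 395.9378859522286
[(50, [0.622, 0.575, 0.088]), (150, [0.621, 0.302, 0.071]), (256, [0.623, 0.003, 0.012]), (350, [0.62, -0.277, 0.01]), (450, [0.618, -0.579, 0.002])]
scene [[-0.273, 0.706, -0.653, 1.34], [0.962, 0.2, -0.185, 0.224], [0.0, -0.679, -0.734, 0.882], [0.0, 0.0, 0.0, 1.0]] 459.1004789711267
[(50, [0.691, -0.54, 0.0]), (150, [0.669, -0.25, 0.062]), (256, [0.553, -0.014, 0.011]), (350, [1.34, 0.224, 0.882]), (450, [0.405, 0.476, 0.002])]
```

View pics/top0.png

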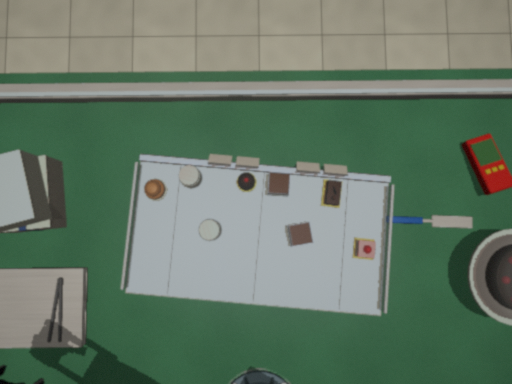

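View pics/scene0.png

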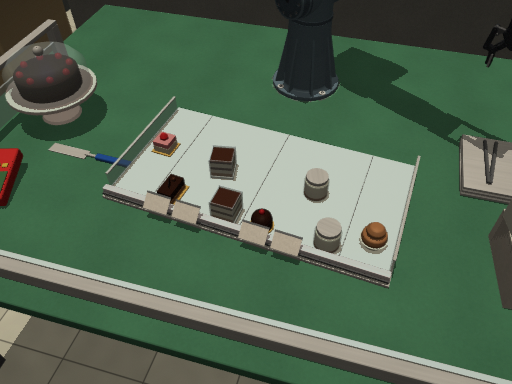

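The top view shows the pot to move at (209,230) and the glass at (300,234). The front pot is at (190,176), the dome at (246,181), the front glass at (279,184) and the bar cake at (332,193). The gap tickets are at (220,160) and (308,167). Next I measure these in world coordinates.

```bash
cat > m.py <<'E'
from h import *
def ray(c,uv,z):
    E=np.array(c["extrinsics"]); uv=np.atleast_2d(uv)
    d=np.c_[(uv[:,0]-c["cx"])/c["fx"],(uv[:,1]-c["cy"])/c["fy"],np.ones(len(uv))]@E[:3,:3].T
    return (E[:3,3]+d*((z-E[2,3])/d[:,2])[:,None])[:,:2]
def tops(c,lo=.05,hi=.09,region=(.33,.74,-.40,.40)):
    "blobs of points standing above the deck: contour rays cast onto the median top height"
    P=cloud(c); m=((P[...,2]>lo)&(P[...,2]<hi)&(P[...,0]>region[0])&(P[...,0]<region[1])&(P[...,1]>region[2])&(P[...,1]<region[3])).astype(np.uint8)
    out=[]
    for k in cv2.findContours(m,cv2.RETR_EXTERNAL,cv2.CHAIN_APPROX_NONE)[0]:
        if len(k)<12: continue
        mm=np.zeros_like(m); cv2.drawContours(mm,[k],-1,1,-1); s=(mm&m)>0; z=np.median(P[s][:,2])
        w=ray(c,k[:,0].astype(float),z); (x,y),wh,a=cv2.minAreaRect((w*1000).astype(np.float32))
        M=cv2.moments(k); ctr=ray(c,[M["m10"]/M["m00"],M["m01"]/M["m00"]],z)[0]
        out.append((ctr*1000,z*1000,(x,y),wh,a,k[:,0].mean(0)))
    return out
E
python3 - <<'E'
from m import *
np.set_printoptions(precision=1,suppress=True)
for n in("top","scene"):
    c=dict(np.load(n+"0.npz"))
    print(n)
    for ctr,z,r,wh,a,px in tops(c): print("ctr",ctr,"z %.0f"%z,"rect",np.array(r),np.array(wh),"a %.0f"%a,"px",px)
    P=cloud(c); m=(P[...,2]>.026)&(P[...,2]<.042)&(P[...,0]>.62)&(P[...,0]<.78)&(abs(P[...,1])<.38)
    Q=P[m]; g=cv2.fitLine(Q[:,:2].astype(np.float32),cv2.DIST_HUBER,0,.005,.005).ravel(); n_=np.array([-g[1],g[0]]); n_*=np.sign(n_[0])
    t=(Q[:,:2]-g[2:])@n_; print("rail",m.sum(),g*1000,"ang",np.degrees(np.arctan2(n_[1],n_[0])),"t pct",np.percentile(t,[2,10,50,90,98])*1000)
c=dict(np.load("top0.npz")); cv2.imwrite("pics/crop.png",cv2.resize(c["frame"][140:320,115:400],None,fx=2.8,fy=2.8,interpolation=cv2.INTER_CUBIC))
E
```

```text
top
ctr [ 456.  -309.5] z 59 rect [ 456.8 -309.4] [31.2 22.4] a 89 px [368. 248.]
ctr [ 499.3 -119.5] z 71 rect [ 499.5 -119.5] [62.1 64.5] a 9 px [300.3 233.7]
ctr [514.1 133.9] z 77 rect [513.7 133.9] [58.6 58.2] a 89 px [209.5 229.2]
ctr [ 588.9 -223.4] z 51 rect [ 587.5 -223.6] [ 7.2 24.6] a 18 px [335.5 202. ]
ctr [ 615.6 -219.3] z 53 rect [ 615.5 -220.2] [41.1 20.5] a 11 px [333.3 192.2]
ctr [ 480.3 -370. ] z 61 rect [ 484.5 -369.7] [ 11.4 307. ] a 84 px [389. 239.]
ctr [ 634.9 -233.3] z 51 rect [ 637.9 -229.6] [18.9  5.8] a 35 px [336.8 185. ]
ctr [632.7 294.6] z 68 rect [632.  293.5] [49.3 49.1] a 9 px [154.2 188.9]
ctr [653.9  31.3] z 55 rect [653.3  32.1] [40.7 38.6] a 45 px [245.7 180. ]
ctr [643.1 -61.5] z 72 rect [643.  -61.4] [62.9 65. ] a 85 px [278.7 182.9]
ctr [ 673.9 -227.5] z 57 rect [ 674.8 -227.2] [64.2 15.5] a 84 px [336.1 172. ]
ctr [ 682.4 -145.6] z 56 rect [ 684. -147.] [64.3 17.9] a 84 px [308.1 169.2]
ctr [665.8 189.9] z 77 rect [665.8 188.6] [62.1 59.6] a 89 px [189.4 175.4]
ctr [526.2 361.7] z 62 rect [531.1 360.6] [ 11.1 356.5] a 84 px [129.4 225. ]
ctr 
[... 799 characters left out ...]
4] z 51 rect [ 650.3 -231.4] [ 8.6 10.7] a 76 px [161.3 191.1]
ctr [651.2 -60.3] z 71 rect [650.  -60.9] [72.5 83.4] a 86 px [225.3 199.8]
ctr [ 616.9 -217. ] z 51 rect [ 617.1 -218.5] [36.2 54.7] a 86 px [172.7 182.1]
ctr [530.3 136.7] z 75 rect [529.1 136.6] [83.7 61.3] a 2 px [316.4 180.4]
ctr [563.  357.9] z 62 rect [536.  360.6] [  7.1 369.6] a 84 px [406.1 209. ]
ctr [ 509.3 -118.1] z 71 rect [ 508.8 -118.5] [92.4 67.9] a 9 px [222.3 156.9]
ctr [ 456.6 -313.7] z 54 rect [ 459.7 -309.9] [43.  44.6] a 80 px [163.3 136.6]
ctr [ 503.6 -372.1] z 60 rect [ 485.7 -368.9] [ 18.4 318.3] a 84 px [136.9 140.1]
rail 2568 [ 87.6 996.2 695.5 -56.1] ang -5.024203 t pct [-73.5 -34.6  -0.3  18.7  22.9]
```

View pics/crop.png

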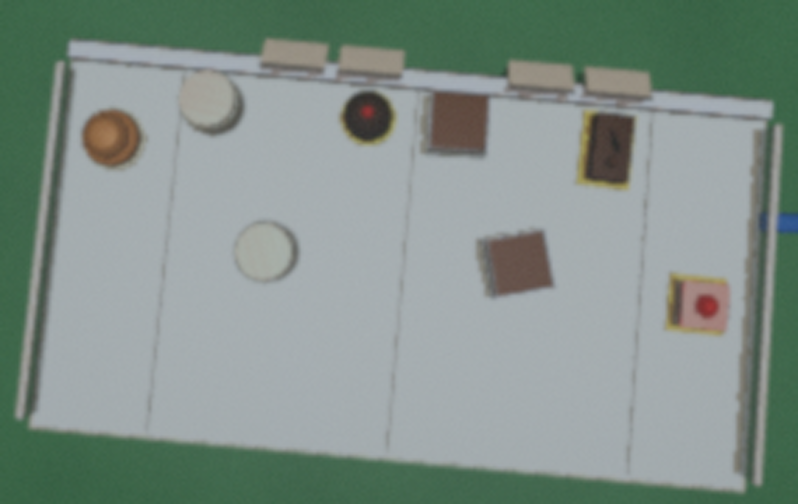

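The measurements agree with the given sizes:

| Item | Measurement |
|---|---|
| Rail normal | about -5.6° |
| Glass | (499,-119), turned +9° in world, so 14.6° off the rail |
| Pot | (514,134) |
| Gap centres along the rail | t = -78 mm (glass), 177 mm (pot) |
| Rail inner face | n ≈ 677 mm |

Next is a small planner that turns target poses into tool-axis shifts.

```bash
cat > plan.py <<'E'
from h import *
from scipy.spatial.transform import Rotation as R, Slerp
import sys, json
# args: list of [n_rows, x, y, z (mm), push heading deg, tilt deg]; prints rows from the present pose (tool axes, cm, deg)
o=status.get_obs(); p0=np.array(o["eef_pos"])*1000; q=o["eef_rot"]; R0=R.from_quat([q[1],q[2],q[3],q[0]])
def rot(h,t): # tool x = backward, z = down (tilted so the tips lead)
    h=np.radians(h); f=np.array([np.cos(h),np.sin(h),0]); l=np.array([-f[1],f[0],0]); t=np.radians(t)
    z=np.sin(t)*f-np.cos(t)*np.array([0,0,1.]); return R.from_matrix(np.c_[np.cross(l,z),l,z])
p,r=p0,R0
for n,x,y,z,h,t in json.loads(sys.argv[1]):
    p1,r1=np.array([x,y,z]),rot(h,t); s=Slerp([0,1],R.concatenate([r,r1]))
    for k in range(1,int(n)+1):
        a=k/n; d=R0.inv().apply(p+(p1-p)*a-p0)/10; w=(R0.inv()*s(a)).as_rotvec(degrees=True)
        print([*(d.round(2)+0).tolist(),*(w.round(1)+0).tolist()])
    p,r=p1,r1
print("t",o["time_s"],"p",p0.round(1),"F",np.round(o["wrist_force"],1),"open",round(o["opening"],3))
E
python3 plan.py '[[1,440,-129,180,9,5],[1,440,-129,20,9,5]]'
```

```text
[-45.81, -55.31, 5.12, -1.3, -4.9, -28.0]
[-45.82, -55.28, 21.12, -1.3, -4.9, -28.0]
t 0.1 p [187.  543.2 230.5] F [0.3 0.4 0.1] open 1.001
```

```bash
python3 -m handwheel '[[[-0.3,-45.8,-55.3,5,-1.3,-4.9,-28],[-0.3,-45.8,-55.3,5,-1.3,-4.9,-28],[-0.3,-45.8,-55.3,5,-1.3,-4.9,-28],[-0.3,-45.8,-55.3,5,-1.3,-4.9,-28],[-0.3,-45.8,-55.3,5,-1.3,-4.9,-28],[-0.3,-45.8,-55.3,5,-1.3,-4.9,-28],[-0.3,-45.8,-55.3,5,-1.3,-4.9,-28],[-0.3,-45.8,-55.3,5,-1.3,-4.9,-28],[-0.3,-45.8,-55.3,5,-1.3,-4.9,-28],[-0.3,-45.8,-55.3,5,-1.3,-4.9,-28]]]'; python3 plan.py '[[1,440,-129,180,9,5]]'
```

```text
time_s: 1.35
eef_pos: [0.4071, -0.0421, 0.1879]
eef_rot: [0.044, -0.078, 0.996, 0.004]
wrist_force: [0.1, 0.6, 1.3]
opening: 0.349
grasp_force: 0.0
[-1.82, -9.1, 0.94, 0.1, 0.1, 0.0]
t 1.35 p [407.1 -42.1 187.9] F [0.1 0.6 1.3] open 0.349
```

```bash
python3 -m handwheel '[[[-0.3,-1.8,-9.1,1,0,0,0],[-0.3,-1.8,-9.1,1,0,0,0],[-0.3,-1.8,-9.1,1,0,0,0],[-0.3,-1.8,-9.1,1,0,0,0]]]'; python3 plan.py '[[1,440,-129,90,9,5]]'; python3 - <<'E'
from h import *
c=camera("wrist"); cv2.imwrite("pics/w1.png",c["frame"])
E
```

```text
time_s: 1.85
eef_pos: [0.4391, -0.126, 0.1789]
eef_rot: [0.043, -0.078, 0.996, 0.005]
wrist_force: [0.4, 0.1, 0.7]
opening: 0.35
grasp_force: 0.0
[0.72, -0.33, 8.86, 0.1, 0.0, 0.0]
t 1.85 p [ 439.1 -126.   178.9] F [0.4 0.1 0.7] open 0.35
```

View pics/w1.png

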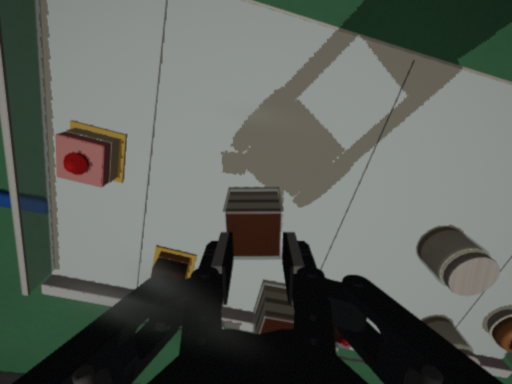

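The wrist view shows the hand square to the glass at (253,220), with the fingers either side of its centre line. I'll go down behind it.

```bash
python3 -m handwheel '[[[-0.3,0.5,-0.3,5,0,0,0],[-0.3,0.7,-0.3,9,0,0,0],[-0.3,1,-0.3,12,0,0,0],[-0.3,1.3,-0.3,14.5,0,0,0],[-0.3,1.3,-0.3,15.8,0,0,0],[-0.3,1.3,-0.3,15.8,0,0,0]]]'; python3 plan.py '[[10,477,-119,20,5,5]]'
```

```text
time_s: 2.65
eef_pos: [0.4407, -0.1285, 0.0206]
eef_rot: [0.043, -0.079, 0.996, 0.004]
wrist_force: [-0.6, -0.2, -0.2]
opening: 0.346
grasp_force: 0.0
[-0.37, 0.04, 0.04, 0.0, 0.0, 0.4]
[-0.74, 0.07, 0.08, 0.1, 0.0, 0.8]
[-1.11, 0.11, 0.11, 0.1, 0.0, 1.2]
[-1.49, 0.15, 0.15, 0.2, 0.0, 1.6]
[-1.86, 0.18, 0.19, 0.2, 0.0, 2.0]
[-2.23, 0.22, 0.23, 0.3, 0.0, 2.4]
[-2.6, 0.26, 0.27, 0.3, 0.0, 2.8]
[-2.97, 0.29, 0.31, 0.4, 0.0, 3.2]
[-3.34, 0.33, 0.34, 0.4, 0.0, 3.6]
[-3.71, 0.37, 0.38, 0.5, 0.0, 4.1]
t 2.65 p [ 440.7 -128.5   20.6] F [-0.6 -0.2 -0.2] open 0.346
```

```bash
python3 plan.py '[[2,458,-125.7,20,9,5],[4,491.8,-125.5,20,5.4,5],[4,526,-127,20,1.7,5]]'
```

```text
[-0.87, 0.0, 0.1, 0.1, 0.0, 0.0]
[-1.74, 0.0, 0.21, 0.1, 0.0, 0.1]
[-2.57, -0.12, 0.28, 0.2, 0.0, 1.0]
[-3.4, -0.25, 0.35, 0.3, 0.0, 1.9]
[-4.24, -0.38, 0.43, 0.4, 0.0, 2.8]
[-5.07, -0.51, 0.5, 0.4, 0.0, 3.7]
[-5.9, -0.68, 0.57, 0.5, 0.0, 4.6]
[-6.74, -0.85, 0.64, 0.6, 0.0, 5.5]
[-7.57, -1.02, 0.71, 0.7, 0.0, 6.4]
[-8.41, -1.2, 0.79, 0.8, 0.0, 7.3]
t 2.65 p [ 440.7 -128.5   20.6] F [-0.6 -0.2 -0.2] open 0.346
```

```bash
python3 -m handwheel '[[[-0.3,-0.9,0,0.1,0,0,0],[-0.3,-1.4,0,0.1,0,0,0],[-0.3,-1.8,0,0.2,0,0,0],[-0.3,-2.5,-0.1,0.3,0.1,0,1],[-0.3,-3.2,-0.2,0.3,0.2,0,1.8],[-0.3,-3.9,-0.3,0.4,0.3,0,2.6],[-0.3,-4.6,-0.4,0.4,0.4,0,3.3],[-0.3,-5.1,-0.5,0.5,0.4,0,3.7],[-0.3,-5.1,-0.5,0.5,0.4,0,3.7]]]'; python3 - <<'E'
from m import *
np.set_printoptions(precision=1,suppress=True)
for ctr,z,r,wh,a,px in tops(camera("top"),.06,.085): print("ctr",ctr,"z %.0f"%z,"rect",np.array(r),np.array(wh),"a %.0f"%a,"px",px)
E
python3 plan.py '[[4,526,-127,20,1.7,5],[4,560,-130.5,20,-2,5]]'
```

```text
time_s: 3.78
eef_pos: [0.493, -0.1265, 0.0204]
eef_rot: [0.044, -0.046, 0.998, 0.002]
wrist_force: [-0.4, 0.3, 0.6]
opening: 0.35
grasp_force: 0.0
ctr [ 386.8 -361.2] z 62 rect [ 385.8 -361.1] [  7.8 108.4] a 84 px [387.3 273.7]
ctr [ 453.6 -308.3] z 64 rect [ 455.6 -307.7] [14.  19.6] a 88 px [367.5 248.8]
ctr [514.  134.4] z 77 rect [513.7 133.9] [58.6 58.2] a 89 px [209.5 229.3]
ctr [ 541.7 -115.1] z 72 rect [ 533.9 -121.3] [60.9 63.9] a 5 px [299.  218.8]
ctr [ 513.5 -373.9] z 62 rect [ 515.4 -374.1] [  7.9 141.6] a 84 px [390.  227.5]
ctr [495.3 365.5] z 63 rect [491.1 365.9] [  7.9 275.5] a 84 px [127.3 239.5]
ctr [ 615.7 -221.8] z 65 rect [ 621.7 -221. ] [17.3  3.3] a 10 px [334.8 190. ]
ctr [ 608.8 -384. ] z 62 rect [ 614.2 -383.6] [ 5.7 45.8] a 88 px [392.1 192.2]
ctr [633.  296.1] z 69 rect [632.7 296.3] [42.1 41.6] a 64 px [152.5 187.9]
ctr [ 668.6 -226.9] z 63 rect [ 668.7 -225.7] [63.2  5. ] a 84 px [336.  173.6]
ctr [643.5 -61.7] z 72 rect [643.6 -61.6] [62.7 63.6] a 86 px [278.8 182.7]
ctr [ 675.6 -164.8] z 62 rect [ 676.9 -163.2] [28.6  5.8] a 89 px [313.8 171.6]
ctr [ 678.6 -131.3] z 61 rect [ 678.8 -129. ] [28.6  2.9] a 89 px [302.2 170.5]
ctr [667.1 191.1] z 77 rect [665.9 190. ] [59.7 59.2] a 0 px [189.5 175.6]
ctr [694.   25.1] z 62 rect [694.3  28. ] [63.3  5.9] a 86 px [247.2 165.8]
ctr [676.2 347.4] z 63 rect [675.3 347.5] [ 7.7 66.8] a 84 px [135.  173.2]
ctr [702.7 111.5] z 62 rect [702.9 108. ] [63.7  6.7] a 85 px [218.6 163.3]
[-0.82, -0.09, 0.08, 0.1, 0.0, 0.9]
[-1.65, -0.18, 0.16, 0.2, 0.0, 1.8]
[-2.47, -0.27, 0.24, 0.2, 0.0, 2.7]
[-3.29, -0.36, 0.32, 0.3, 0.0, 3.6]
[-4.13, -0.53, 0.4, 0.4, 0.0, 4.5]
[-4.96, -0.7, 0.47, 0.5, 0.0, 5.4]
[-5.8, -0.86, 0.55, 0.5, 0.0, 6.3]
[-6.63, -1.03, 0.62, 0.6, 0.0, 7.3]
t 3.825 p [ 492.7 -126.4   20.3] F [ 0.1 -0.1 -0.2] open 0.347
```

The glass is at (534,-121) and turned 5°, exactly on plan. I'll continue along the arc.

```bash
python3 -m handwheel '[[[-0.3,-0.7,-0.1,0.1,0.1,0,0.8],[-0.3,-1.5,-0.2,0.1,0.1,0,1.6],[-0.3,-2.3,-0.3,0.2,0.2,0,2.5],[-0.3,-3.1,-0.4,0.3,0.3,0,3.4],[-0.3,-3.9,-0.5,0.4,0.4,0,4.3],[-0.3,-4.7,-0.6,0.4,0.5,0,5.2],[-0.3,-5.5,-0.8,0.5,0.5,0,6.1],[-0.3,-6.2,-0.9,0.6,0.6,0,6.8],[-0.3,-6.6,-1,0.6,0.6,0,7.2],[-0.3,-6.6,-1,0.6,0.6,0,7.2]]]'; cat > look.py <<'E'
from m import *
np.set_printoptions(precision=1,suppress=True)
c=camera("top"); cv2.imwrite("pics/last.png",c["frame"])
a=np.radians(-5.6); n=np.array([np.cos(a),np.sin(a)]); t=np.array([-n[1],n[0]])
for ctr,z,r,wh,a,px in tops(c,.06,.085,(.33,.72,-.34,.34)):
    if min(wh)>15: r=np.array(r); print("ctr",ctr,"rect",r,np.array(wh),"a %.1f"%a,"n,t(rect)",r@n,r@t,"px",px)
E
python3 look.py
python3 plan.py '[[4,593.5,-136.6,20,-5.6,5]]'
```

```text
time_s: 5.08
eef_pos: [0.5598, -0.1303, 0.0202]
eef_rot: [0.044, 0.017, 0.999, -0.001]
wrist_force: [-0.4, 0.1, -0.3]
opening: 0.35
grasp_force: 0.0
ctr [514.1 134.6] rect [513.7 133.9] [58.6 58.2] a 89.4 n,t(rect) 498.1755068206632 183.41524604666682 px [209.4 229.2]
ctr [ 618.4 -122.9] rect [ 606.1 -128.9] [62.4 48. ] a 89.4 n,t(rect) 615.794504077451 -69.18105467040183 px [301.7 191.9]
ctr [632.9 296.2] rect [633.1 296.4] [40.5 41.7] a 45.1 n,t(rect) 601.1996138428693 356.7622770508498 px [152.4 187.7]
ctr [643.5 -61.8] rect [643.6 -61.7] [62.6 63.6] a 85.5 n,t(rect) 646.537134715808 1.4273781858406112 px [278.8 182.7]
ctr [666.6 190.8] rect [665.8 189.9] [59.8 59.1] a 0.0 n,t(rect) 644.1093257709289 253.9748063069265 px [189.3 175.1]
[-0.85, -0.13, 0.08, 0.1, 0.0, 0.9]
[-1.7, -0.26, 0.16, 0.2, 0.0, 1.8]
[-2.55, -0.38, 0.24, 0.3, 0.0, 2.7]
[-3.39, -0.51, 0.32, 0.3, 0.0, 3.7]
t 5.125 p [ 559.6 -130.3   20.2] F [0.3 0.2 1.1] open 0.347
```

```bash
python3 -m handwheel '[[[-0.3,-0.6,-0.1,0.1,0.1,0,0.9],[-0.3,-1.2,-0.3,0.1,0.1,0,1.8],[-0.3,-1.8,-0.4,0.2,0.2,0,2.7],[-0.3,-2.3,-0.6,0.2,0.3,0,3.4],[-0.3,-2.7,-0.7,0.2,0.3,0,3.7],[-0.3,-3,-0.8,0.3,0.3,0,3.7],[-0.3,-3.2,-0.8,0.3,0.3,0,3.7],[-0.3,-3.3,-0.8,0.3,0.3,0,3.7]]]'; python3 look.py
python3 plan.py '[[1,593.5,-136.6,20,-5.6,5]]'
```

```text
time_s: 6.12
eef_pos: [0.5922, -0.1393, 0.0199]
eef_rot: [0.044, 0.049, 0.998, -0.002]
wrist_force: [-0.4, -0.6, -0.8]
opening: 0.35
grasp_force: 0.4
ctr [514.  134.5] rect [513.7 133.9] [58.6 58.2] a 89.4 n,t(rect) 498.17560028638957 183.41804562821576 px [209.7 229.5]
ctr [633.2 296.1] rect [633.2 296.4] [40.5 41.7] a 45.1 n,t(rect) 601.210259410144 356.77129347828827 px [152.3 187.7]
ctr [ 652.7 -118.7] rect [ 651.2 -115.2] [18.5 45.1] a 54.5 n,t(rect) 659.3386309860998 -51.06561909720157 px [298.8 180. ]
ctr [643.4 -61.8] rect [643.4 -61.7] [62.6 63.9] a 85.5 n,t(rect) 646.3420918541516 1.4263342826926333 px [278.8 182.7]
ctr [666.7 191. ] rect [665.9 190. ] [59.7 59.2] a 0.0 n,t(rect) 644.2023457486954 254.06251863468393 px [189.7 175.4]
[-0.1, 0.28, 0.0, 0.0, 0.0, -0.1]
t 6.175 p [ 592.3 -139.3   20. ] F [-0.3 -0.2  0. ] open 0.351
```

View pics/last.png

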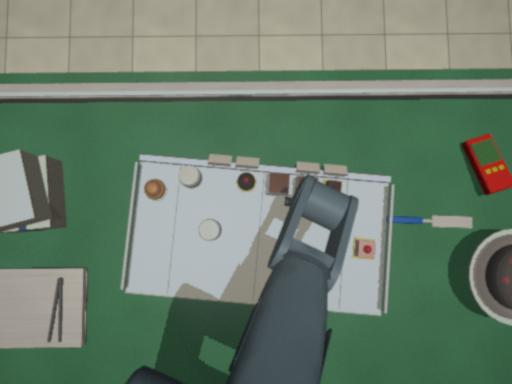

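The arm now hides the glass in the top view, and there is no rail contact yet. I'll creep forward in 1 mm steps and watch the force.

```bash
python3 -m handwheel '[[[-0.3,-0.1,0,0,0,0,0],[-0.3,-0.2,0,0,0,0,0],[-0.3,-0.3,0,0,0,0,0],[-0.3,-0.3,0,0,0,0,0]]]'; python3 - <<'E'
from h import *
c=camera("scene"); cv2.imwrite("pics/s2.png",cv2.resize(c["frame"][120:270,120:320],None,fx=4,fy=4,interpolation=cv2.INTER_CUBIC))
E
```

```text
time_s: 6.68
eef_pos: [0.5953, -0.1396, 0.0203]
eef_rot: [0.044, 0.049, 0.998, -0.002]
wrist_force: [-0.1, -0.0, -1.0]
opening: 0.35
grasp_force: 0.2
```

View pics/s2.png

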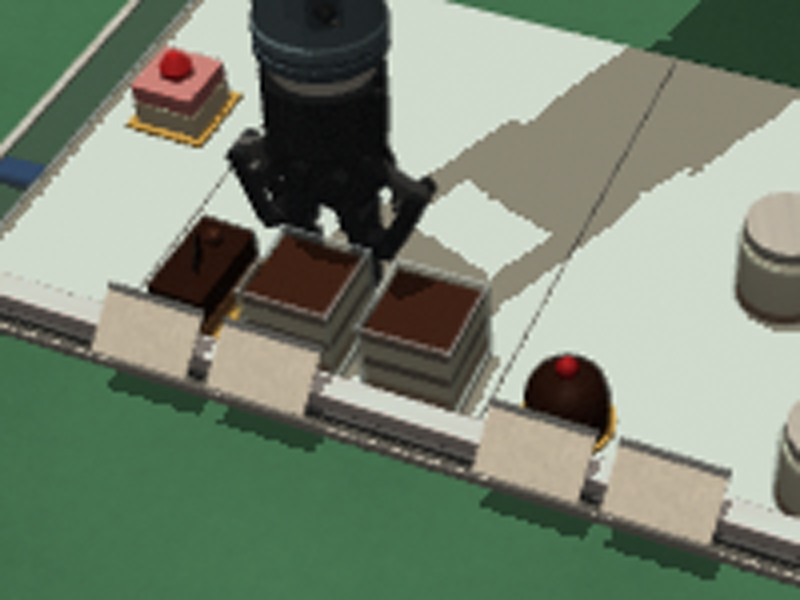

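The scene view shows the glass's front top edge in line with the front glass's. I'll creep a little further to feel the rail.

```bash
python3 -m handwheel '[[[-0.3,-0.1,0,0,0,0,0],[-0.3,-0.15,0,0,0,0,0],[-0.3,-0.15,0,0,0,0,0]]]'; python3 -m handwheel '[[[-0.3,-0.1,0,0,0,0,0],[-0.3,-0.1,0,0,0,0,0]]]'
```

```text
time_s: 7.1
eef_pos: [0.5967, -0.1398, 0.0204]
eef_rot: [0.044, 0.049, 0.998, -0.002]
wrist_force: [-0.5, -0.1, -0.3]
opening: 0.349
grasp_force: 0.3
time_s: 7.35
eef_pos: [0.5977, -0.1399, 0.0205]
eef_rot: [0.044, 0.049, 0.998, -0.002]
wrist_force: [-1.3, 0.9, -0.2]
opening: 0.351
grasp_force: 0.3
```

Force is just beginning to show. I'll back off and look.

```bash
python3 -m handwheel '[[[-0.3,1,0,0,0,0,0],[-0.3,3,0,-0.1,0,0,0],[-0.3,6,0,-2,0,0,0],[-0.3,9,0,-7,0,0,0],[-0.3,13,0,-13,0,0,0],[-0.3,18,4,-16,0,0,0],[-0.3,22,10,-16,0,0,0],[-0.3,22,15,-16,0,0,0],[-0.3,22,18,-16,0,0,0]]]'; python3 look.py; python3 plan.py '[[1,462,145,190,-5.6,5],[1,462,145,20,-5.6,5]]'
```

```text
time_s: 8.48
eef_pos: [0.3821, 0.064, 0.1611]
eef_rot: [0.045, 0.049, 0.998, -0.002]
wrist_force: [-0.6, -1.1, -0.0]
opening: 0.347
grasp_force: 0.0
ctr [ 454.5 -308.1] rect [ 454.8 -308.1] [18.3 15.3] a 52.2 n,t(rect) 482.7054970464166 -262.29423304673037 px [367.6 248.6]
ctr [514.  134.5] rect [513.7 133.9] [58.5 58.3] a 89.8 n,t(rect) 498.2290634790514 183.3750380544591 px [209.4 229.4]
ctr [632.8 296.2] rect [632.4 295.7] [42.5 39.8] a 89.4 n,t(rect) 600.5287923149903 355.9981315382543 px [152.6 187.9]
ctr [ 637.5 -141.5] rect [ 637.5 -141.4] [63.7 64.1] a 84.2 n,t(rect) 648.2886517888145 -78.46944352732875 px [307.1 184.5]
ctr [643.5 -61.8] rect [643.4 -61.6] [62.7 64. ] a 85.5 n,t(rect) 646.3539470333113 1.5112053748119831 px [278.8 182.7]
ctr [667.  191.4] rect [665.9 190. ] [59.8 59.2] a 0.0 n,t(rect) 644.1635111734788 254.04952702582224 px [189.6 175.4]
[-7.41, 8.56, -2.22, 0.2, 0.1, 0.0]
[-5.9, 8.5, 14.72, 0.2, 0.1, 0.0]
t 8.525 p [382.2  66.9 161. ] F [-0.9  1.3  0.2] open 0.349
```

The glass is at t = -78.5 mm with its face at -5.8° and touching the rail, so it is in place. Next is the pot: a straight cradle push at heading -8.7°.

```bash
python3 -m handwheel '[[[-0.3,-3,4,-1,0,0,1],[-0.3,-6.8,8,-1,0,0,3],[-0.3,-6.8,8.1,-1,0,0,3],[-0.3,-6.8,8.1,-1,0,0,3]]]'; python3 plan.py '[[1,456.3,142.6,90,-8.7,5],[1,456.3,142.6,20,-8.7,5]]'
```

```text
time_s: 9.02
eef_pos: [0.4568, 0.136, 0.1761]
eef_rot: [0.043, 0.075, 0.996, -0.001]
wrist_force: [-0.1, 0.3, -0.5]
opening: 0.347
grasp_force: 0.0
[0.88, 0.6, 8.57, 0.3, -0.1, 0.1]
[1.48, 0.57, 15.55, 0.3, -0.1, 0.1]
t 9.025 p [456.8 136.  176.1] F [-0.1  0.3 -0.5] open 0.347
```

```bash
python3 -m handwheel '[[[-0.3,0.4,0.6,4,0,0,0],[-0.3,0.9,0.6,8.6,0,0,0],[-0.3,1.2,0.6,12,0,0,0],[-0.3,1.4,0.6,14.5,0,0,0],[-0.3,1.5,0.6,15.5,0,0,0],[-0.3,1.5,0.6,15.5,0,0,0]]]'; python3 plan.py '[[1,474,140,20,-8.7,5],[1,545,129,20,-8.7,5],[1,620.7,117.4,20,-8.7,5]]'
```

```text
time_s: 9.78
eef_pos: [0.4569, 0.1425, 0.0212]
eef_rot: [0.043, 0.076, 0.996, -0.001]
wrist_force: [0.5, -0.2, -0.1]
opening: 0.349
grasp_force: 0.0
[-1.71, 0.01, 0.27, 0.3, 0.0, 0.0]
[-8.87, -0.01, 0.89, 0.3, 0.0, 0.0]
[-16.5, -0.01, 1.55, 0.3, 0.0, 0.0]
t 9.775 p [456.9 142.5  21.2] F [ 0.5 -0.2 -0.1] open 0.349
```

```bash
python3 -m handwheel '[[[-0.3,-0.8,0,0.2,0,0,0],[-0.3,-1.3,0,0.2,0,0,0],[-0.3,-1.8,0,0.2,0,0,0],[-0.3,-2.5,0,0.3,0,0,0],[-0.3,-3.3,0,0.4,0,0,0],[-0.3,-4.1,0,0.4,0,0,0],[-0.3,-4.9,0,0.5,0,0,0],[-0.3,-5.7,0,0.6,0,0,0],[-0.3,-6.2,0,0.6,0,0,0],[-0.3,-6.4,0,0.7,0,0,0]]]'; python3 look.py | head -4;  python3 plan.py '[[1,620.7,117.4,20,-8.7,5]]'
```

```text
time_s: 11.02
eef_pos: [0.5214, 0.1334, 0.0198]
eef_rot: [0.044, 0.075, 0.996, -0.001]
wrist_force: [-3.4, -0.4, 3.0]
opening: 0.348
grasp_force: 1.7
ctr [565.5 126.9] rect [566.5 125.4] [58.7 42. ] a 89.7 n,t(rect) 551.5327021972683 180.07457331796982 px [212.4 211.3]
ctr [633.3 296.1] rect [632.4 295.7] [42.6 39.8] a 89.4 n,t(rect) 600.5478733845291 356.02119122549857 px [152.6 188. ]
ctr [ 637.6 -141.2] rect [ 637.5 -141.2] [64.2 63.9] a 84.5 n,t(rect) 648.2720967113353 -78.34250826225745 px [307.  184.4]
ctr [643.4 -61.8] rect [643.5 -61.6] [62.5 63.7] a 85.5 n,t(rect) 646.4170579306394 1.4367281652930746 px [278.8 182.7]
[-10.02, -0.08, 0.84, 0.3, 0.0, 0.0]
t 11.075 p [521.4 133.4  19.7] F [-2.1 -0.4  1.1] open 0.346
```

The pot is on course, at t ≈ 180 mm. I'll continue.

```bash
python3 -m handwheel '[[[-0.3,-0.6,0,0.1,0,0,0],[-0.3,-1.4,0,0.1,0,0,0],[-0.3,-2.3,0,0.2,0,0,0],[-0.3,-3.2,0,0.3,0,0,0],[-0.3,-4.1,0,0.4,0,0,0],[-0.3,-5,0,0.4,0,0,0],[-0.3,-5.9,0,0.5,0,0,0],[-0.3,-6.8,0,0.6,0,0,0],[-0.3,-7.5,0,0.6,0,0,0],[-0.3,-8,0,0.7,0,0,0]]]'; python3 look.py | head -4;  python3 plan.py '[[1,620.7,117.4,20,-8.7,5]]'
```

```text
time_s: 12.32
eef_pos: [0.6009, 0.1213, 0.0198]
eef_rot: [0.044, 0.075, 0.996, -0.001]
wrist_force: [-2.2, 0.8, 2.3]
opening: 0.35
grasp_force: 1.5
ctr [632.8 296.5] rect [633.1 296.4] [40.6 41.7] a 44.9 n,t(rect) 601.1969288795551 356.7383719018951 px [152.2 187.8]
ctr [655.9 117.3] rect [655.  116.7] [47.7 17. ] a 89.4 n,t(rect) 640.443493320251 180.04950037386422 px [216.1 178.8]
ctr [ 637.5 -141.5] rect [ 637.5 -141.4] [63.7 64.1] a 84.2 n,t(rect) 648.2790078146126 -78.49680609845873 px [307.2 184.3]
ctr [643.5 -61.8] rect [643.6 -61.7] [62.6 63.6] a 85.5 n,t(rect) 646.5323291470911 1.4294789323985226 px [278.8 182.7]
[-1.95, -0.08, 0.16, 0.3, 0.0, 0.0]
t 12.375 p [601.5 121.2  19.9] F [-0.7 -0.5  1. ] open 0.348
```

```bash
python3 -m handwheel '[[[-0.3,-0.4,0,0,0,0,0],[-0.3,-0.8,0,0,0,0,0],[-0.3,-1.1,0,0.1,0,0,0],[-0.3,-1.4,0,0.1,0,0,0],[-0.3,-1.5,0,0.1,0,0,0]]]'; python3 -m handwheel '[[[-0.3,-0.1,0,0,0,0,0],[-0.3,-0.2,0,0,0,0,0],[-0.3,-0.3,0,0,0,0,0]]]';python3 -m handwheel '[[[-0.3,-0.1,0,0,0,0,0],[-0.3,-0.15,0,0,0,0,0]]]'; python3 look.py|head -3
```

```text
time_s: 13.0
eef_pos: [0.6156, 0.1191, 0.02]
eef_rot: [0.044, 0.075, 0.996, -0.001]
wrist_force: [-1.7, 0.8, -0.3]
opening: 0.346
grasp_force: 0.8
time_s: 13.38
eef_pos: [0.6183, 0.1187, 0.0202]
eef_rot: [0.044, 0.075, 0.996, -0.001]
wrist_force: [-0.0, 0.2, -0.8]
opening: 0.348
grasp_force: 0.6
time_s: 13.62
eef_pos: [0.6198, 0.1184, 0.0204]
eef_rot: [0.044, 0.075, 0.996, -0.001]
wrist_force: [-1.2, 1.5, -1.1]
opening: 0.346
grasp_force: 0.6
ctr [ 455.2 -309.2] rect [ 453.6 -309. ] [17.  16.3] a 75.3 n,t(rect) 481.56117003624195 -263.2642279226873 px [367.8 249. ]
ctr [633.1 296.5] rect [633.1 296.4] [40.5 41.7] a 45.1 n,t(rect) 601.2023881490758 356.73335701756787 px [152.3 187.9]
ctr [ 637.5 -141.1] rect [ 637.5 -141.1] [64.4 63.9] a 84.5 n,t(rect) 648.2517436355854 -78.21436620204676 px [307.  184.5]
```

```bash
python3 -m handwheel '[[[-0.3,-0.1,0,0,0,0,0],[-0.3,-0.15,0,0,0,0,0]]]'; python3 -m handwheel '[[[-0.3,-0.1,0,0,0,0,0],[-0.3,-0.1,0,0,0,0,0]]]'
```

```text
time_s: 13.92
eef_pos: [0.6213, 0.1182, 0.0206]
eef_rot: [0.044, 0.075, 0.996, -0.001]
wrist_force: [-1.0, 0.2, -0.3]
opening: 0.352
grasp_force: 0.6
time_s: 14.18
eef_pos: [0.6224, 0.1181, 0.0207]
eef_rot: [0.044, 0.075, 0.996, -0.001]
wrist_force: [-0.7, 0.1, -0.7]
opening: 0.349
grasp_force: 0.4
```

Now back off and look.

```bash
python3 -m handwheel '[[[-0.3,1,0,0,0,0,0],[-0.3,3,0,-0.1,0,0,0],[-0.3,6,0,-2,0,0,0],[-0.3,9,0,-7,0,0,0],[-0.3,13,0,-13,0,0,0],[-0.3,18,-3,-16,0,0,0],[-0.3,22,-6,-16,0,0,0],[-0.3,22,-8,-16,0,0,0],[-0.3,22,-8,-16,0,0,0]]]'; python3 look.py; python3 - <<'E'
import cv2
cv2.imwrite("pics/end.png",cv2.resize(cv2.imread("pics/last.png")[140:320,115:400],None,fx=2.8,fy=2.8,interpolation=cv2.INTER_CUBIC))
E
```

```text
time_s: 15.3
eef_pos: [0.3794, 0.0726, 0.1609]
eef_rot: [0.045, 0.076, 0.996, -0.001]
wrist_force: [0.4, 0.5, -0.3]
opening: 0.354
grasp_force: 0.0
ctr [ 455.  -308.7] rect [ 455.5 -308.9] [16.1 16.4] a 13.2 n,t(rect) 483.4727755707472 -263.0110805704549 px [367.7 248.9]
ctr [633.2 296. ] rect [632.5 295.7] [42.6 41.7] a 44.9 n,t(rect) 600.5765750206064 356.0099307040506 px [152.4 187.9]
ctr [ 637.6 -141.4] rect [ 637.4 -141.2] [64.2 64. ] a 84.6 n,t(rect) 648.1451843822258 -78.3597663611157 px [307.  184.4]
ctr [643.5 -61.7] rect [643.6 -61.6] [62.7 63.6] a 85.5 n,t(rect) 646.5255996421689 1.522505054834305 px [278.8 182.7]
ctr [657.2 111.3] rect [656.5 111.2] [59.1 59.6] a 89.7 n,t(rect) 642.4829711846838 174.68964340667682 px [217.6 178.4]
ctr [666.4 190.8] rect [665.8 190. ] [59.3 59.6] a 89.4 n,t(rect) 644.0901516396334 254.09467738022624 px [189.4 175.2]
```

View pics/end.png

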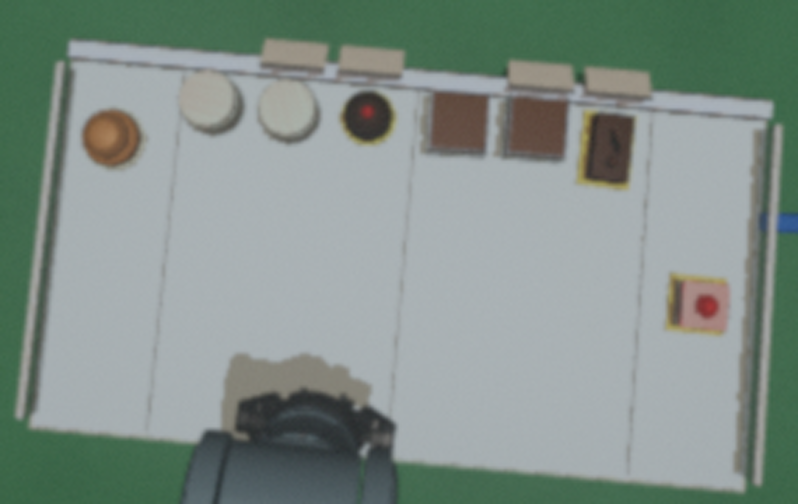

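Sideways the pot is right, at t = 174.7 mm. Its n of 642.5 mm is about 1.6 mm short of the front pot, and I felt no rail contact. I'll go back on the same line and push it on until it touches.

```bash
python3 -m handwheel '[[[-0.3,-4,5,0,0,0,0],[-0.3,-9,8,3,0,0,0],[-0.3,-13,8,9,0,0,0],[-0.3,-16,8,14,0,0,0],[-0.3,-19,8,15.9,0,0,0],[-0.3,-20.5,8,16,0,0,0],[-0.3,-21.3,8,16,0,0,0],[-0.3,-21.7,8,16,0,0,0],[-0.3,-22,8,16,0,0,0]]]'; python3 -m handwheel '[[[-0.3,-0.1,0,0,0,0,0],[-0.3,-0.2,0,0,0,0,0],[-0.3,-0.2,0,0,0,0,0]]]';python3 -m handwheel '[[[-0.3,-0.1,0,0,0,0,0],[-0.3,-0.1,0,0,0,0,0]]]'
```

```text
time_s: 16.48
eef_pos: [0.6222, 0.1185, 0.021]
eef_rot: [0.044, 0.075, 0.996, -0.0]
wrist_force: [-1.1, -0.3, 0.2]
opening: 0.354
grasp_force: 0.2
time_s: 16.85
eef_pos: [0.6239, 0.1178, 0.0209]
eef_rot: [0.044, 0.075, 0.996, -0.001]
wrist_force: [-2.5, 0.5, 0.4]
opening: 0.348
grasp_force: 0.8
time_s: 17.1
eef_pos: [0.6252, 0.1176, 0.0209]
eef_rot: [0.044, 0.075, 0.996, -0.001]
wrist_force: [-2.3, 0.2, 1.3]
opening: 0.35
grasp_force: 0.7
```

```bash
python3 -m handwheel '[[[-0.3,-0.1,0,0,0,0,0],[-0.3,-0.1,0,0,0,0,0]]]'; python3 -m handwheel '[[[-0.3,-0.05,0,0,0,0,0],[-0.3,-0.05,0,0,0,0,0]]]'
```

```text
time_s: 17.35
eef_pos: [0.6263, 0.1174, 0.021]
eef_rot: [0.044, 0.075, 0.996, -0.001]
wrist_force: [-1.6, -0.1, 0.2]
opening: 0.351
grasp_force: 0.6
time_s: 17.6
eef_pos: [0.6267, 0.1174, 0.021]
eef_rot: [0.044, 0.075, 0.996, -0.001]
wrist_force: [-1.9, 0.4, -0.3]
opening: 0.35
grasp_force: 0.6
```

```bash
python3 -m handwheel '[[[-0.3,1,0,0,0,0,0],[-0.3,3,0,-0.1,0,0,0],[-0.3,6,0,-2,0,0,0],[-0.3,9,0,-7,0,0,0],[-0.3,13,0,-13,0,0,0],[-0.3,18,-3,-16,0,0,0],[-0.3,22,-6,-16,0,0,0],[-0.3,22,-8,-16,0,0,0],[-0.3,22,-8,-16,0,0,0]]]'; python3 look.py|tail -4; python3 - <<'E'
import cv2
from h import *
c=camera("scene"); cv2.imwrite("pics/s3.png",cv2.resize(c["frame"][150:275,130:400],None,fx=2.9,fy=2.9,interpolation=cv2.INTER_CUBIC))
E
```

```text
time_s: 18.73
eef_pos: [0.3839, 0.0719, 0.1613]
eef_rot: [0.045, 0.076, 0.996, -0.001]
wrist_force: [-0.2, 0.4, 0.0]
opening: 0.347
grasp_force: 0.0
ctr [ 637.5 -141.4] rect [ 637.7 -141.3] [63.9 63.9] a 84.1 n,t(rect) 648.4176942562815 -78.36883133455663 px [307.  184.4]
ctr [643.4 -61.8] rect [643.4 -61.7] [62.6 64.2] a 85.5 n,t(rect) 646.3181346328034 1.3935858081795796 px [278.8 182.7]
ctr [660.9 110.5] rect [660.7 111.1] [59.2 56.7] a 89.4 n,t(rect) 646.6890907553974 175.06106703497733 px [218. 177.]
ctr [666.7 190.9] rect [665.8 189.9] [59.7 59.1] a 0.0 n,t(rect) 644.0949793508303 253.93473241899824 px [189.4 175.5]
```

View pics/s3.png

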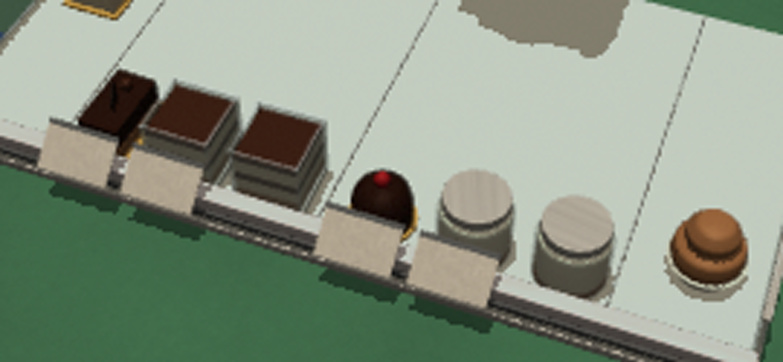

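Both dessert rows look right. The pot followed the hand freely, so I need to know how far the rail's inner face is. I'll profile the height across the rail at free spots.

```bash
python3 - <<'E'
from m import *
np.set_printoptions(precision=1,suppress=True)
c=camera("top"); P=cloud(c)*1000
for A in (-5.6,-5.9):
  a=np.radians(A); n=np.array([np.cos(a),np.sin(a)]); t=np.array([-n[1],n[0]])
  N=P[...,:2]@n; T=P[...,:2]@t
  for lo,hi in((-330,-210),(40,65),(215,222),(285,350)):
    s=(T>lo)&(T<hi); print(A,lo,[ (b,round(float(np.mean(P[...,2][s&(N>=b)&(N<b+2)])),0)) for b in range(668,702,2) if (s&(N>=b)&(N<b+2)).any()])
a=np.radians(-5.6); n=np.array([np.cos(a),np.sin(a)]); t=np.array([-n[1],n[0]])
# brightness edges: rays on z=34 plane
g=cv2.cvtColor(c["frame"],cv2.COLOR_BGR2GRAY).astype(float); v,u=np.indices(g.shape); W=ray(c,np.c_[u.ravel(),v.ravel()],.034)*1000; N=(W@n).reshape(g.shape);T=(W@t).reshape(g.shape)
for lo,hi in((-330,-210),(40,65),(285,350)):
    s=(T>lo)&(T<hi); print(lo,[(b,int(g[s&(N>=b)&(N<b+2)].mean())) for b in range(664,704,2) if (s&(N>=b)&(N<b+2)).any()])
E
```

```text
-5.6 -330 [(668, 17.0), (670, 16.0), (672, 12.0), (674, 12.0), (676, 12.0), (678, 12.0), (680, 19.0), (682, 30.0), (684, 33.0), (686, 34.0), (688, 34.0), (690, 34.0), (692, 33.0), (694, 34.0), (696, 33.0), (698, 32.0), (700, 22.0)]
-5.6 40 [(668, 13.0), (670, 13.0), (672, 12.0), (674, 13.0), (676, 11.0), (678, 11.0), (680, 16.0), (682, 26.0), (684, 34.0), (686, 37.0), (688, 37.0), (690, 39.0), (692, 34.0), (694, 39.0), (696, 39.0), (698, 34.0), (700, 49.0)]
-5.6 215 [(668, 11.0), (672, 13.0), (674, 10.0), (676, 11.0), (678, 14.0), (680, 12.0), (682, 22.0), (684, 35.0), (686, 32.0), (690, 31.0), (692, 34.0), (694, 36.0), (698, 34.0)]
-5.6 285 [(668, 11.0), (670, 12.0), (672, 13.0), (674, 14.0), (676, 12.0), (678, 12.0), (680, 13.0), (682, 23.0), (684, 34.0), (686, 35.0), (688, 35.0), (690, 35.0), (692, 35.0), (694, 35.0), (696, 35.0), (698, 33.0), (700, 33.0)]
-5.9 -330 [(668, 16.0), (670, 19.0), (672, 16.0), (674, 12.0), (676, 12.0), (678, 12.0), (680, 12.0), (682, 22.0), (684, 32.0), (686, 34.0), (688, 34.0), (690, 34.0), (692, 34.0), (694, 34.0), (696, 33.0), (698, 33.0), (700, 33.
[... 677 characters left out ...]
8, 160), (670, 170), (672, 163), (674, 157), (676, 152), (678, 126), (680, 128), (682, 155), (684, 161), (686, 167), (688, 173), (690, 168), (692, 167), (694, 169), (696, 154), (698, 131), (700, 109), (702, 91)]
40 [(664, 171), (666, 167), (668, 169), (670, 173), (672, 165), (674, 166), (676, 158), (678, 140), (680, 134), (682, 155), (684, 164), (686, 172), (688, 170), (690, 167), (692, 172), (694, 165), (696, 159), (698, 147), (700, 120), (702, 113)]
285 [(664, 172), (666, 170), (668, 169), (670, 171), (672, 170), (674, 168), (676, 159), (678, 140), (680, 131), (682, 140), (684, 164), (686, 171), (688, 173), (690, 173), (692, 172), (694, 171), (696, 163), (698, 152), (700, 120), (702, 104)]
```

The rail's inner face is at n ≈ 682 mm, so the pot is about 3.5 mm short and the glass about 2.5 mm. Both are within limits, but I'll close the gaps, pot first.

```bash
python3 -m handwheel '[[[-0.3,-4,5,0,0,0,0],[-0.3,-9,8,3,0,0,0],[-0.3,-13,8,9,0,0,0],[-0.3,-16,8,14,0,0,0],[-0.3,-19,8,15.9,0,0,0],[-0.3,-20.5,8,16,0,0,0],[-0.3,-21.3,8,16,0,0,0],[-0.3,-21.8,8,16,0,0,0],[-0.3,-22.1,8,16,0,0,0],[-0.3,-22.2,8,16,0,0,0]]]'; python3 -m handwheel '[[[-0.3,-0.05,0,0,0,0,0],[-0.3,-0.1,0,0,0,0,0]]]';python3 -m handwheel '[[[-0.3,-0.05,0,0,0,0,0],[-0.3,-0.05,0,0,0,0,0]]]'
```

```text
time_s: 20.12
eef_pos: [0.6281, 0.1173, 0.0214]
eef_rot: [0.043, 0.075, 0.996, -0.001]
wrist_force: [-1.8, -0.5, -0.5]
opening: 0.353
grasp_force: 0.6
time_s: 20.38
eef_pos: [0.6284, 0.1173, 0.0211]
eef_rot: [0.043, 0.075, 0.996, -0.0]
wrist_force: [-5.4, 0.7, 3.0]
opening: 0.35
grasp_force: 2.7
time_s: 20.62
eef_pos: [0.6285, 0.1172, 0.021]
eef_rot: [0.042, 0.075, 0.996, -0.001]
wrist_force: [-7.5, 0.4, 4.0]
opening: 0.348
grasp_force: 3.3
```

The pot is firmly against the rail: about 7 N, with the hand no longer advancing. I'll retreat and do the same for the glass.

```bash
python3 -m handwheel '[[[-0.3,1,0,0,0,0,0],[-0.3,3,0,-0.1,0,0,0],[-0.3,6,0,-2,0,0,0],[-0.3,9,0,-7,0,0,0],[-0.3,13,0,-13,0,0,0],[-0.3,15,-5,-16,0,0,0],[-0.3,15,-11,-16,0,0,0],[-0.3,15,-17,-16,0,0,0],[-0.3,15,-20,-16,0,0,0],[-0.3,15,-20,-16,0,0,0]]]'; python3 plan.py '[[1,540,-134,165,-5.6,5],[1,540,-134,90,-5.6,5],[1,560,-136,21,-5.6,5],[1,595,-139.7,21,-5.6,5]]'
```

```text
time_s: 21.88
eef_pos: [0.4385, -0.0591, 0.167]
eef_rot: [0.045, 0.077, 0.996, -0.001]
wrist_force: [0.3, 0.4, 0.9]
opening: 0.354
grasp_force: 0.0
[-11.13, -5.84, 1.17, 0.0, 0.1, -3.3]
[-10.46, -5.87, 8.64, 0.0, 0.1, -3.3]
[-11.84, -5.79, 15.7, 0.0, 0.1, -3.3]
[-15.34, -5.62, 16.01, 0.0, 0.1, -3.3]
t 21.875 p [438.5 -59.1 167. ] F [0.3 0.4 0.9] open 0.354
```

```bash
python3 -m handwheel '[[[-0.3,-5,-5.8,1,0,0,-3.3],[-0.3,-9.5,-5.9,1.2,0,0,-3.3],[-0.3,-10,-5.9,6,0,0,-3.3],[-0.3,-10.5,-5.9,11,0,0,-3.3],[-0.3,-11.2,-5.8,15,0,0,-3.3],[-0.3,-12.5,-5.7,15.9,0,0,-3.3],[-0.3,-14,-5.7,16,0,0,-3.3],[-0.3,-15,-5.6,16,0,0,-3.3],[-0.3,-15.3,-5.6,16,0,0,-3.3],[-0.3,-15.3,-5.6,16,0,0,-3.3]]]'; python3 plan.py '[[1,597,-139.9,21,-5.6,5]]'
```

```text
time_s: 23.12
eef_pos: [0.5947, -0.1363, 0.0204]
eef_rot: [0.044, 0.046, 0.998, -0.002]
wrist_force: [0.6, 0.2, -0.0]
opening: 0.352
grasp_force: 0.0
[-0.27, -0.34, -0.03, 0.0, 0.0, 0.3]
t 23.125 p [ 594.7 -136.3   20.4] F [ 0.6  0.2 -0. ] open 0.352
```

```bash
python3 -m handwheel '[[[-0.3,0,-0.2,0,0,0,0.3],[-0.3,-0.1,-0.3,0,0,0,0.3],[-0.3,-0.2,-0.3,0,0,0,0.3],[-0.3,-0.3,-0.3,0,0,0,0.3],[-0.3,-0.4,-0.3,0,0,0,0.3],[-0.3,-0.4,-0.3,0,0,0,0.3]]]'; for i in 1; do :; done; python3 -m handwheel '[[[-0.3,-0.05,0,0,0,0,0],[-0.3,-0.1,0,0,0,0,0]]]'; python3 -m handwheel '[[[-0.3,-0.05,0,0,0,0,0],[-0.3,-0.05,0,0,0,0,0]]]'
```

```text
time_s: 23.88
eef_pos: [0.5981, -0.14, 0.0204]
eef_rot: [0.043, 0.049, 0.998, -0.002]
wrist_force: [-1.2, 0.6, 0.5]
opening: 0.348
grasp_force: 0.7
time_s: 24.12
eef_pos: [0.5992, -0.1401, 0.0205]
eef_rot: [0.044, 0.049, 0.998, -0.002]
wrist_force: [-0.8, -0.2, 0.3]
opening: 0.347
grasp_force: 0.6
time_s: 24.38
eef_pos: [0.5998, -0.1401, 0.0206]
eef_rot: [0.044, 0.049, 0.998, -0.002]
wrist_force: [-1.7, 0.5, -0.2]
opening: 0.348
grasp_force: 0.3
```

```bash
python3 -m handwheel '[[[-0.3,-0.05,0,0,0,0,0],[-0.3,-0.05,0,0,0,0,0]]]'; python3 -m handwheel '[[[-0.3,-0.05,0,0,0,0,0],[-0.3,-0.05,0,0,0,0,0]]]'
```

```text
time_s: 24.62
eef_pos: [0.6003, -0.1402, 0.0207]
eef_rot: [0.044, 0.049, 0.998, -0.002]
wrist_force: [-0.3, 0.3, -1.1]
opening: 0.354
grasp_force: 0.3
time_s: 24.88
eef_pos: [0.6004, -0.1402, 0.0206]
eef_rot: [0.043, 0.049, 0.998, -0.002]
wrist_force: [-3.0, 0.5, 0.3]
opening: 0.353
grasp_force: 1.4
```

The glass now touches the rail (3 N, hand held). I'll retreat and check.

```bash
python3 -m handwheel '[[[-0.3,1,0,0,0,0,0],[-0.3,3,0,-0.1,0,0,0],[-0.3,6,0,-2,0,0,0],[-0.3,9,0,-7,0,0,0],[-0.3,13,0,-13,0,0,0],[-0.3,18,3,-16,0,0,0],[-0.3,22,8,-16,0,0,0],[-0.3,22,10,-16,0,0,0],[-0.3,22,10,-16,0,0,0]]]'; python3 look.py
```

```text
time_s: 26.0
eef_pos: [0.3782, -0.0168, 0.1613]
eef_rot: [0.045, 0.048, 0.998, -0.002]
wrist_force: [0.9, -0.4, 0.2]
opening: 0.35
grasp_force: 0.0
ctr [633.2 296. ] rect [633.1 296.3] [40.5 41.7] a 45.1 n,t(rect) 601.1875686246824 356.6637073818016 px [152.5 187.7]
ctr [643.5 -61.8] rect [643.4 -61.7] [62.6 64. ] a 85.5 n,t(rect) 646.3547776472761 1.420797575218377 px [278.8 182.7]
ctr [ 642.2 -141.5] rect [ 643.4 -141.8] [63.8 70.6] a 83.7 n,t(rect) 654.1612178353807 -78.36243880590635 px [307.5 182.2]
ctr [662.8 110.3] rect [662.1 111.1] [59.1 59.6] a 89.7 n,t(rect) 648.1223099711526 175.2144359262544 px [217.7 176.5]
ctr [666.6 190.6] rect [665.8 189.9] [59.8 59.1] a 0.0 n,t(rect) 644.1231075757682 253.9937433855632 px [189.3 175.4]
```

Everything checks out: lateral error is under 2 mm, the glass face is within 1° of the rail, and nothing else has moved. Handing in.

```bash
python3 -c "
from bench import ctrl
print(ctrl.hand_in())"
```

```text
the job is handed in; nothing more can be done
None
```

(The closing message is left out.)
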